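# Unclip the dowel tote and lay its lid on the clean board

## Task

Open the grey dowel tote: flip the orange sprung clips off both ends of its blue lid until each has snapped over and hangs open, and only then lift the lid off by its handle. Lower the lid, without dropping it, onto the middle of the clean white board and leave it lying there flat and right way up, so its seal stays out of the shavings. Leave the tote standing where it is and do not disturb the tools around it.

Things in the scene. Friction and masses are not known exactly. Their poses are not given: they have to be found in the camera images.
- tote: Grey storage tote (2.4 kg, loose on the bench), 140 (x) by 190 mm (y), 4 mm walls, rim 84 mm high and 150 by 200 mm over its flange, part filled with dowels and biscuits. Origin: centre of its underside, z up, y along its length; the clips are on its two short ends, at +y (clip_a) and -y (clip_b).
- clip_a (a joint): Hinge (rad) of the orange clip at the tote's +y end. 0: shut, upright, its hook 12 mm over the lid edge; grows outward and down to 1.75: stop, hanging open. Over-centre spring: let go below 0.6 it snaps shut, above 0.6 it snaps open by itself. Torque to flip: 0.24 N m at 0 falling to none at 0.6. Axis along tote x, 106 mm out from the tote's centre along y, 48 mm above its underside.
- clip_b (a joint): The same for the clip at the tote's -y end (mirror image).
- clip_a_tab (a point): Middle of the inner, upper face of clip_a's finger tab (60 mm wide, 30 long, 4 thick), which flares outward and up at 45 degrees above the hook, to 131 mm out from the tote's centre and 117 mm high. Shut, the point is 121 mm out along tote y and 110 mm high; it swings with the clip. Pressing it outward and down flips the clip (under 10 N). Clip 66 mm wide; open it reaches 178 mm out.
- clip_b_tab (a point): The same point on clip_b's tab, at the tote's -y end.
- lid: Blue lid (about 0.26 kg, 154 by 204 mm, long side along its y). Origin: centre of the underside of its seal tongue, z up. The tongue is 10 mm deep (126 by 176 mm) and fits inside the tote's walls with 3 mm play; the plate above it is 8 mm thick. Seated, the origin is 74 mm above the tote's underside, axes along the tote's.
- lid_grip (a point): Grip point of the lid's handle, 43 mm above the lid's origin, on its centre. The handle is a bar along the lid's y, 100 mm long, 22 mm wide (x), from 38 to 54 mm above the lid's origin, on two feet; the lid's top is 18 mm above the origin.
- clean_board: White faced offcut board lying flat and fixed on the bench, 200 mm (x) by 260 mm (y), 16 mm thick. Origin: centre of its underside, z up.
- glue_bottle: White glue bottle with red cap, 58 mm across, 165 mm tall, standing. Bystander. Origin: centre of its underside.
- mallet: Beech mallet, head 88 by 130 by 65 mm, lying flat, handle 220 mm. Bystander. Origin: under the head's centre.
- block_plane: Small steel and brass block plane 160 by 50 by 50 mm. Bystander. Origin: centre of its sole.
- chisel_wide: Wide chisel 245 mm long lying on the bench. Bystander. Origin: on the bench near its ferrule.
- chisel_narrow: Narrow chisel 245 mm long lying on the bench. Bystander. Origin: on the bench near its ferrule.
- ear_defenders: Hearing protectors, 150 by 160 by 87 mm, lying on the bench. Bystander. Origin: on the bench between the cups.
- pencil: Red carpenter's pencil 170 mm long, lying on the bench. Bystander. Origin: its middle, on the bench.

How it is judged:
By the outcome, as a careful person would: the job done as asked, in the order asked, and still so for the second after the job is handed in, with the robot touching nothing.
It also fails if it takes over 53 s, if anything falls off the work surface, if the arm or the gripper's body presses on something with over 40 N, if the wrist force passes 120 N, or if a joint passes its speed limit or range.

## Robot

A 6-joint arm with a two-finger parallel gripper is mounted at the origin on the work surface. World frame = base frame: x ahead of the robot, y to its left, z up, the work surface at z = 0. Lengths are in m, angles in rad, forces in N, time in s.
With the tool pointing down it reaches from about 0.35 to 1 m from the base axis. Payload 7.1 kg.
Tool frame: the origin (TCP) lies midway between the tips of the shut fingers; the grasp point (between the pads) lies 19 mm behind it (manip.grip_point_offset is the distance from the TCP to the grasp point, in m); z points along the fingers, y is the direction in which the jaws open and shut (so a half turn about z gives the same grasp; the last joint's range is limited). The gripper opens to 85 mm and grips with 20 to 120 N. Pads are 22 mm wide; open, the fingers measure 114 mm over their backs; the gripper's body (76 mm by 85 mm) begins 54 mm behind the grasp point. The pads swing forward as they close: fully open they stand 13 mm farther back than shut.
Start: joints at [-1.337, 0.423, 1.63, -0, 1.089, -0.019], TCP at [0.156, -0.605, 0.231] pointing down, gripper open.
Joint ranges: [-3, 3], [-0.9, 2.11], [0.09, 2.58], [-1.31, 4.45], [0.11, 2.69], [-2.54, 2.54]. Speed limits (rad/s): [2.39, 2.39, 3.01, 3.14, 3.14, 3.14].

## Interface

Orientations are given as a unit quaternion [w, x, y, z].
In Python, from workcell import manip, optics gives the robot as it stands.
- The arm moves only by the tool apply_moves, never from a script. Its argument "rows" is a list of rows, each a list of 4 numbers: the shift along the tool's x, y, z scaled (see below), then the turn about the tool's z scaled (see below). In form: [[x, y, z, roll], ...]. A call has exactly 8 rows; each row shifts and turns the pose as measured when the row begins, along the tool's axes as they then stand; what a row does not reach is not made up. The controller multiplies each number of a shift by 0.02 m and each number of a turn by 30 degrees. A row lasts 1/8 s, in which the tool goes at most 62.5 mm and 10.7 degrees, less where a joint would pass 70% of its speed; a pose out of reach is approached as far as the arm can. A call with a number of a shift or a turn outside -1 to 1 is refused whole. A call with a gripper value outside its range is refused whole. "jaw" is the opening, from -1 (shut) to 1 (fully open), set as the call begins (left out, the last holds). The fingers move at their own pace and stop on an object; the grip force is fixed at half the most. Time passes only in rows, so rows that do not move let the fingers close, or fill a call up. It gives the time, the measured TCP pose, the force and the opening at its end, in the units of the state.
- manip.get_state(): the state, without advancing time (a new reading comes with each control period).
- optics.snapshot(name): name is "scene" or "top" or "wrist"; returns a dict with "image" (400x640x3 uint8, red, green, blue), "camera_matrix" (3x3 intrinsics, pixels), "k1" (the pictures are not rectified: a ray, as slopes to the right and down, at radius r is drawn at 1 + k1 r^2 times it, then the intrinsics apply), "world_to_cam" (4x4, takes a point from world to camera coordinates); the wrist camera has in their place "tool_from_camera" (4x4, takes a point from camera to tool coordinates, whose origin is the TCP and whose axes are the flange's). Camera axes: x right, y down, z forward; pixel columns grow to the right and rows downward; lengths in m; the calibration is good to about 2 mm. A picture is of the moment at which its call begins: read the wrist's pose just before it. There is no depth.
- manip.job_done(): hands the job in, once; it reports no verdict.
The state is a dict: "clock": time; "joint_pos": joint angles; "joint_velocities": joint speeds; "effort": joint torques, N m; "tcp_pos": TCP position; "orientation": TCP orientation; "force": force on the tool from outside, world axes, zero at the start; "ft_torque": the same for the moment, N m; "opening": opening from 0.0 (shut) to 1.0 (fully open).
Only numpy, scipy, OpenCV 4.12 (cv2) and the standard library are available. Lean on these libraries where they do the work, as an engineer would, in place of code of your own. Each camera call takes 0.05 s, during which the arm holds its last target.

## Working session

There is one attempt and no reset: what is moved stays moved. The work goes in short steps, Python scripts to look and compute and a tool call to move; the robot and the scene stay as the last step left them, time stands still between calls to the robot, and variables do not carry over. Pictures are saved under pics/ and viewed, and the job is handed in when it is done.

Besides the shell and the picture viewer there is one more tool, called in YAML: its name, and indented under it one key for each argument. apply_moves: Moves the arm, as the interface text tells. Shifts and turns lie within -1 to 1; 1 stands for 0.02 m of shift or 30 degrees of turn. Its arguments: {"type":"object","properties":{"rows":{"type":"array","items":{"type":"array","items":{"type":"number","minimum":-1,"maximum":1}}},"jaw":{"type":"number"}},"required":["rows"]}

```bash
mkdir -p pics; cat > h.py <<'E'
import numpy as np, cv2, json
from workcell import manip, optics
from scipy.spatial.transform import Rotation as R
def snap(n,tag):
    st=manip.get_state(); s=optics.snapshot(n)
    cv2.imwrite(f'pics/{tag}.png',cv2.cvtColor(s['image'],cv2.COLOR_RGB2BGR))
    d={k:np.asarray(s[k]).tolist() for k in s if k!='image'}
    if n=='wrist':
        T=np.eye(4);q=st['orientation'];T[:3,:3]=R.from_quat([q[1],q[2],q[3],q[0]]).as_matrix();T[:3,3]=st['tcp_pos']
        d['world_to_cam']=np.linalg.inv(T@np.array(s['tool_from_camera'])).tolist()
    json.dump(d,open(f'pics/{tag}.json','w'));return st
def cal(tag):
    d=json.load(open(f'pics/{tag}.json'));return np.array(d['camera_matrix']),d['k1'],np.array(d['world_to_cam'])
def proj(tag,P):
    K,k,W=cal(tag);P=np.atleast_2d(P);c=P@W[:3,:3].T+W[:3,3];s=c[:,:2]/c[:,2:]
    s=s*(1+k*(s**2).sum(1,keepdims=True));return s@K[:2,:2].T+K[:2,2]
def ray(tag,uv):
    K,k,W=cal(tag);d=(np.array(uv,float)-K[:2,2])/[K[0,0],K[1,1]];s=d.copy()
    for _ in range(50): s=d/(1+k*(s@s))
    v=W[:3,:3].T@np.r_[s,1];return -W[:3,:3].T@W[:3,3],v/np.linalg.norm(v)
def atz(tag,uv,z):
    o,v=ray(tag,uv);return o+v*(z-o[2])/v[2]
def tri(obs):
    A=np.zeros((3,3));b=np.zeros(3);rs=[ray(*x) for x in obs]
    for o,v in rs:
        M=np.eye(3)-np.outer(v,v);A+=M;b+=M@o
    p=np.linalg.solve(A,b);return p,[float(np.linalg.norm((np.eye(3)-np.outer(v,v))@(p-o))) for o,v in rs]
def crop(tag,x0,y0,x1,y1,f):
    im=cv2.imread(f'pics/{tag}.png')[y0:y1,x0:x1];cv2.imwrite(f'pics/{tag}_c{x0}_{y0}.png',cv2.resize(im,None,fx=f,fy=f,interpolation=cv2.INTER_CUBIC))
E
python3 - <<'E'
from h import *
for n in('top','scene','wrist'): print(snap(n,n+'0')['clock'])
print(manip.get_state())
E
```

```text
0.0
0.05
0.1
{'clock': 0.15, 'joint_pos': array([-1.33700172e+00,  4.23686754e-01,  1.63049605e+00,  2.86871901e-05,
        1.08861159e+00, -1.90181377e-02]), 'joint_velocities': array([-0.00082478, -0.00039614, -0.0019756 , -0.00209236,  0.0006033 ,
       -0.00069241]), 'effort': array([ 5.16600048e-04, -5.57768762e+01, -2.82017863e+01,  2.25148455e-05,
        4.78996517e-03,  6.01879123e-06]), 'tcp_pos': array([ 0.15625381, -0.60471716,  0.2307181 ]), 'orientation': array([-5.98773058e-04,  9.92022007e-01,  1.26063382e-01, -5.17717032e-05]), 'force': array([-0.10220198, -0.53126912, -1.3352087 ]), 'ft_torque': array([-0.0481071 , -0.01266436, -0.02858549]), 'opening': 1.0004539004778836}
```

View pics/top0.png

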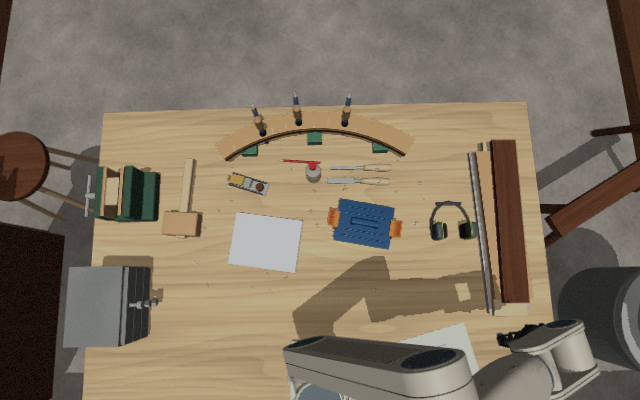

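View pics/scene0.png

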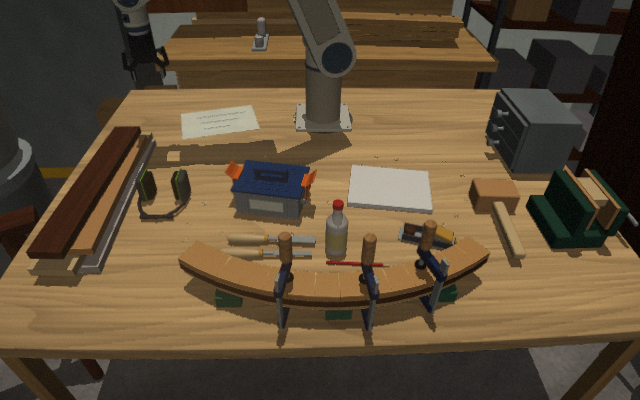

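View pics/wrist0.png

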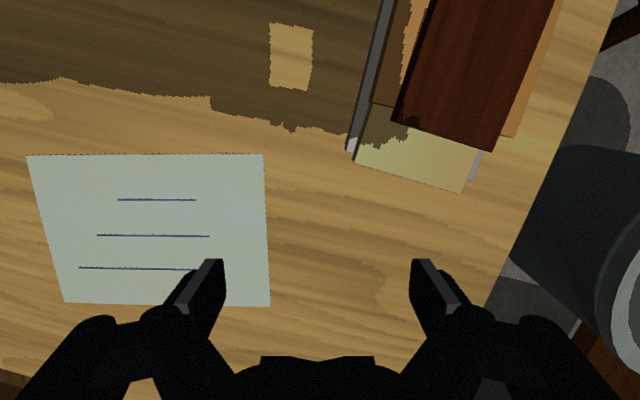

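The top view shows the tote centred near (365,223), its clips at about (333,219) and (397,229), the board near (265,242) and the bottle at (313,172). I'll enlarge both views.

```bash
python3 - <<'E'
from h import *
crop('top0',310,180,420,260,7)
crop('top0',215,195,325,285,7)
crop('scene0',215,145,325,225,7)
crop('scene0',335,155,445,225,7)
E
```

```text
(no output)
```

View pics/top0_c310_180.png

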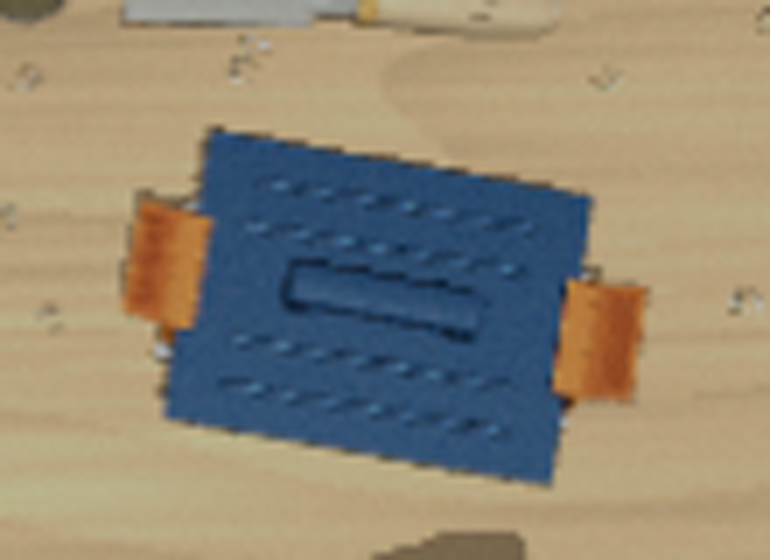

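View pics/top0_c215_195.png

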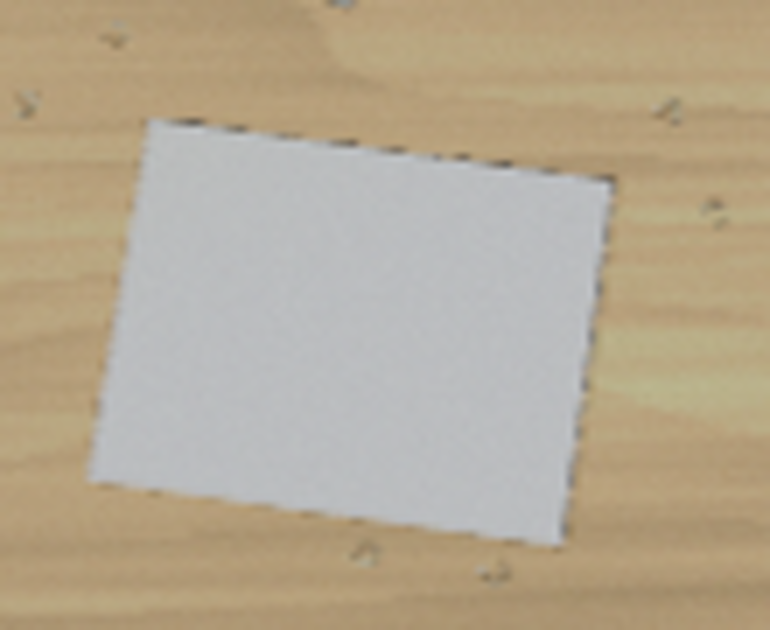

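View pics/scene0_c215_145.png

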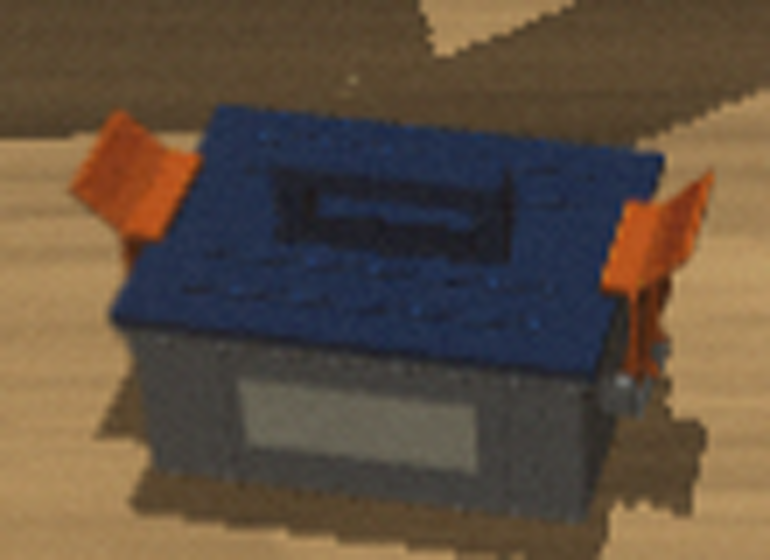

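View pics/scene0_c335_155.png

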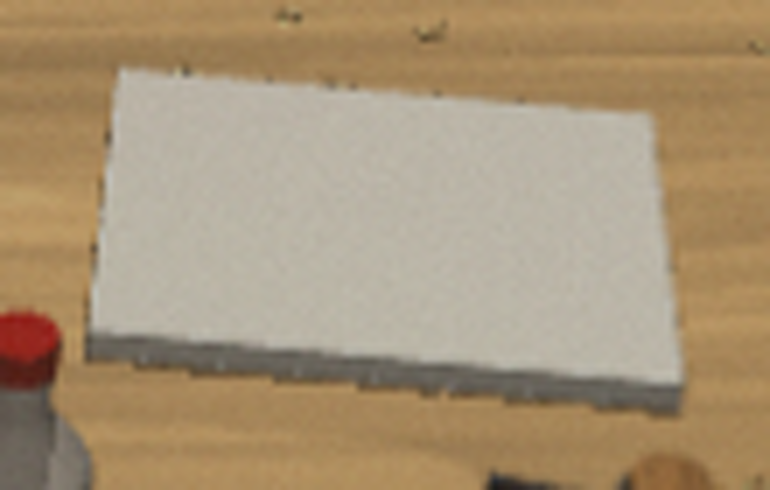

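```bash
python3 - <<'E'
from h import *
t=lambda x,y,ox,oy:(ox+(x+.5)/7-.5,oy+(y+.5)/7-.5)
T=lambda x,y:('top0',t(x,y,310,180)); S=lambda x,y:('scene0',t(x,y,215,145))
L={'+x+y':[T(213,130),S(598,376)],'+x-y':[T(592,198),S(113,318)],'-x-y':[T(549,485),S(220,107)],'-x+y':[T(167,417),S(664,155)]}
P={}
for k,o in L.items():
    p,e=tri(o);P[k]=p;print('lid',k,p.round(4),np.round(e,4))
ps=np.array(list(P.values()));print('c',ps.mean(0))
l=(P['+x+y']+P['-x+y']-P['+x-y']-P['-x-y'])/2;print('yaxis',l,np.linalg.norm(l),np.degrees(np.arctan2(-l[0],l[1])))
w=(P['+x+y']+P['+x-y']-P['-x+y']-P['-x-y'])/2;print('xaxis',np.linalg.norm(w),np.degrees(np.arctan2(w[1],w[0])))
T2=lambda x,y:('top0',t(x,y,215,195)); S2=lambda x,y:('scene0',t(x,y,335,155))
L={'+x+y':[T2(150,120),S2(683,383)],'+x-y':[T2(613,180),S2(92,332)],'-x-y':[T2(562,544),S2(120,70)],'-x+y':[T2(92,481),S2(652,115)]}
P={}
for k,o in L.items():
    p,e=tri(o);P[k]=p;print('board',k,p.round(4),np.round(e,4))
ps=np.array(list(P.values()));print('c',ps.mean(0))
l=(P['+x+y']+P['-x+y']-P['+x-y']-P['-x-y'])/2;print('yaxis',l,np.linalg.norm(l),np.degrees(np.arctan2(-l[0],l[1])))
w=(P['+x+y']+P['+x-y']-P['-x+y']-P['-x-y'])/2;print('xaxis',np.linalg.norm(w),np.degrees(np.arctan2(w[1],w[0])))
# tab outer edges: top crop left clip (140,200),(125,315); right clip (647,287),(632,400); scene right clip tab tips
for k,o in {'a out +x':[T(140,202),S(695,255)],'a out -x':[T(125,315),S(713,172)],'b out +x':[T(647,287),S(72,190)],'b out -x':[T(632,402),S(122,112)]}.items():
    p,e=tri(o);print(k,p.round(4),np.round(e,4))
print(tri([T(380,300),S(395,208)]))
E
```

```text
lid +x+y [ 0.6224 -0.0905  0.0897] [0.0014 0.0014]
lid +x-y [ 0.5811 -0.2887  0.0892] [0.0009 0.0009]
lid -x-y [ 0.432  -0.259   0.0905] [0.0004 0.0004]
lid -x+y [ 0.4719 -0.0618  0.0903] [0.0013 0.0013]
c [ 0.52686888 -0.17499744  0.08991206]
yaxis [4.05538037e-02 1.97655487e-01 1.91929045e-04] 0.20177298951191472 -11.594703544402853
xaxis 0.15265171561140878 -11.025116508600352
board +x+y [0.593  0.3084 0.0159] [0. 0.]
board +x-y [0.5536 0.0538 0.0153] [0.0012 0.0012]
board -x-y [0.3571 0.0843 0.016 ] [0.0011 0.0011]
board -x+y [0.3964 0.3393 0.0151] [0.0018 0.0018]
c [0.47502225 0.19643699 0.01557291]
yaxis [ 3.93746532e-02  2.54791017e-01 -1.34092480e-04] 0.25781552279464354 -8.784828635098016
xaxis 0.19894058189456745 -8.866138137014147
a out +x [ 0.5803 -0.0505  0.1179] [0.0011 0.0011]
a out -x [ 0.5222 -0.0415  0.1172] [0.0009 0.0009]
b out +x [ 0.5299 -0.309   0.1168] [0.0007 0.0007]
b out -x [ 0.4713 -0.2969  0.1157] [0.0018 0.0018]
(array([ 0.52825295, -0.17439235,  0.10437207]), [0.00013174685038797016, 0.00013174685038805495])
```

```bash
cat >> h.py <<'E'
C=np.array([.527,-.175]); YAW=np.radians(-11.3); U=np.array([-np.sin(YAW),np.cos(YAW)])
def pose():
    st=manip.get_state();q=st['orientation'];M=R.from_quat([q[1],q[2],q[3],q[0]]).as_matrix()
    return np.array(st['tcp_pos']),M
def plan(target,xang,nrot,n):
    p,M=pose();a0=np.degrees(np.arctan2(M[1,0],M[0,0]));d=(xang-a0+180)%360-180
    print('p',p.round(4),'xang',round(a0,2),'d',np.round(np.array(target)-p,4),'rot',round(d,2))
    step=(np.array(target)-p)/n
    for i in range(n):
        t=step@M/.02
        r=-d/nrot/30 if i<nrot else 0
        print([round(float(v),2)+0 for v in t]+[round(r,3)])
        M=M@R.from_euler('z',30*r,degrees=True).as_matrix()
E
python3 - <<'E'
from h import *
t=np.r_[C-U*.09,.2]; print(t)
plan(t,78.7,8,28)
E
```

```text
[ 0.50936485 -0.26325532  0.2       ]
p [ 0.1563 -0.6047  0.2307] xang 14.48 d [ 0.3531  0.3415 -0.0307] rot 64.22
[0.76, -0.43, 0.06, np.float64(-0.268)]
[0.82, -0.32, 0.06, np.float64(-0.268)]
[0.85, -0.2, 0.06, np.float64(-0.268)]
[0.87, -0.08, 0.06, np.float64(-0.268)]
[0.88, 0.04, 0.06, np.float64(-0.268)]
[0.86, 0.16, 0.06, np.float64(-0.268)]
[0.83, 0.28, 0.06, np.float64(-0.268)]
[0.78, 0.39, 0.06, np.float64(-0.268)]
[0.72, 0.5, 0.06, 0]
[0.72, 0.5, 0.06, 0]
[0.72, 0.5, 0.06, 0]
[0.72, 0.5, 0.06, 0]
[0.72, 0.5, 0.06, 0]
[0.72, 0.5, 0.06, 0]
[0.72, 0.5, 0.06, 0]
[0.72, 0.5, 0.06, 0]
[0.72, 0.5, 0.06, 0]
[0.72, 0.5, 0.06, 0]
[0.72, 0.5, 0.06, 0]
[0.72, 0.5, 0.06, 0]
[0.72, 0.5, 0.06, 0]
[0.72, 0.5, 0.06, 0]
[0.72, 0.5, 0.06, 0]
[0.72, 0.5, 0.06, 0]
[0.72, 0.5, 0.06, 0]
[0.72, 0.5, 0.06, 0]
[0.72, 0.5, 0.06, 0]
[0.72, 0.5, 0.06, 0]
```

apply_moves:
  rows:
    - [0.76,-0.43,0,-0.27]
    - [0.82,-0.32,0,-0.27]
    - [0.85,-0.2,0,-0.27]
    - [0.87,-0.08,0,-0.27]
    - [0.88,0.04,0,-0.27]
    - [0.86,0.16,0,-0.27]
    - [0.83,0.28,0,-0.27]
    - [0.78,0.39,0,-0.27]
  jaw: -1

```text
clock: 1.15
tcp_pos: [0.2566, -0.5018, 0.2284]
orientation: [-0.003, 0.759, 0.651, 0.001]
force: [0.0, -0.5, 0.1]
opening: 0.004
```

```bash
python3 - <<'E'
from h import *
plan(np.r_[C-U*.09,.24],78.7,3,18)
E
```

```text
p [ 0.2566 -0.5018  0.2284] xang 81.26 d [0.2527 0.2385 0.0116] rot -2.56
[0.76, 0.59, -0.03, np.float64(0.028)]
[0.77, 0.58, -0.03, np.float64(0.028)]
[0.78, 0.57, -0.03, np.float64(0.028)]
[0.79, 0.56, -0.03, 0]
[0.79, 0.56, -0.03, 0]
[0.79, 0.56, -0.03, 0]
[0.79, 0.56, -0.03, 0]
[0.79, 0.56, -0.03, 0]
[0.79, 0.56, -0.03, 0]
[0.79, 0.56, -0.03, 0]
[0.79, 0.56, -0.03, 0]
[0.79, 0.56, -0.03, 0]
[0.79, 0.56, -0.03, 0]
[0.79, 0.56, -0.03, 0]
[0.79, 0.56, -0.03, 0]
[0.79, 0.56, -0.03, 0]
[0.79, 0.56, -0.03, 0]
[0.79, 0.56, -0.03, 0]
```

apply_moves:
  rows:
    - [0.82,0.57,0,0.03]
    - [0.82,0.57,0,0.03]
    - [0.8,0.57,0,0.03]
    - [0.8,0.57,0,0]
    - [0.8,0.57,0,0]
    - [0.8,0.57,0,0]
    - [0.8,0.57,0,0]
    - [0.8,0.57,0,0]

```text
clock: 2.15
tcp_pos: [0.3747, -0.3863, 0.2277]
orientation: [-0.004, 0.774, 0.633, 0.001]
force: [0.1, -0.1, -0.2]
opening: -0.0
```

```bash
python3 - <<'E'
from h import *
plan(np.r_[C-U*.09,.24],78.7,3,9)
snap('wrist','w1')
E
```

```text
p [ 0.3747 -0.3863  0.2277] xang 78.62 d [0.1346 0.123  0.0123] rot 0.08
[0.82, 0.6, -0.07, np.float64(-0.001)]
[0.82, 0.6, -0.07, np.float64(-0.001)]
[0.82, 0.6, -0.07, np.float64(-0.001)]
[0.82, 0.6, -0.07, 0]
[0.82, 0.6, -0.07, 0]
[0.82, 0.6, -0.07, 0]
[0.82, 0.6, -0.07, 0]
[0.82, 0.6, -0.07, 0]
[0.82, 0.6, -0.07, 0]
```

View pics/w1.png

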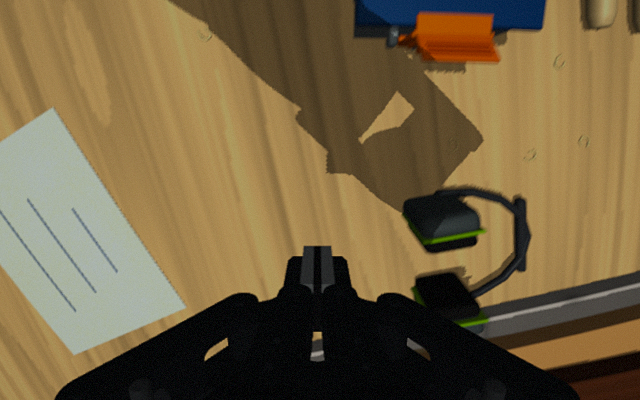

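Seen from the wrist, clip b is at (457,37), square with the picture, and the ear defenders are at (445,250), clear of my path. I'll go on.

apply_moves:
  rows:
    - [0.9,0.66,0,0]
    - [0.9,0.66,0,0]
    - [0.9,0.66,0,0]
    - [0.9,0.66,0,0]
    - [0.9,0.66,0,0]
    - [0.9,0.66,0,0]
    - [0.9,0.66,0,0]
    - [0.6,0.5,0,0]

```text
clock: 3.2
tcp_pos: [0.5084, -0.264, 0.228]
orientation: [-0.004, 0.773, 0.635, 0.001]
force: [-0.2, 0.2, -0.1]
opening: -0.0
```

```bash
python3 - <<'E'
from h import *
plan(np.r_[C-U*.09,.24],78.7,3,1)
snap('wrist','w2'); print(np.array(json.load(open('pics/w2.json'))['tool_from_camera']).round(3))
def tote(x,o,z,s): X=np.array([U[1],-U[0]]); return np.r_[C+X*x+U*o*s,z]
for n in 'w2',:
  im=cv2.imread(f'pics/{n}.png')
  for q in [tote(x,o,z,-1) for x in(-.03,.03) for o,z in((.121,.110),(.131,.117))]+[tote(x,o,.092,1) for x in(-.077,.077) for o in(-.102,.102)]+[tote(0,o,.128,1) for o in(-.05,.05)]:
    u=proj(n,q)[0]; cv2.circle(im,(int(u[0]),int(u[1])),2,(0,255,0),-1)
  cv2.imwrite('pics/w2o.png',im)
E
```

```text
p [ 0.5084 -0.264   0.228 ] xang 78.8 d [0.001  0.0008 0.012 ] rot -0.1
[0.05, 0.04, -0.6, np.float64(0.001)]
[[-0.    -0.955 -0.298  0.076]
 [ 1.    -0.001  0.    -0.001]
 [-0.001 -0.298  0.955 -0.142]
 [ 0.     0.     0.     1.   ]]
```

View pics/w2o.png

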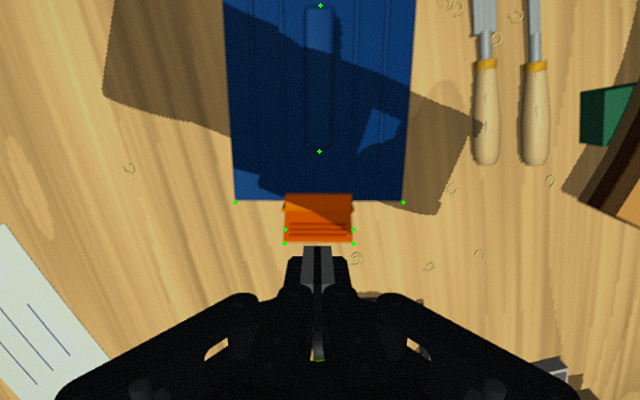

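The model overlay fits well: the lid's near corners at (235,201) and (404,201) and the tab's dots all land on the image. Now I'll go down behind tab b.

apply_moves:
  rows:
    - [0,0,0.8,0]
    - [0,0,0.8,0]
    - [0,0,0.8,0]
    - [0,0,0.8,0]
    - [0,0,0.8,0]
    - [0,0,0.8,0]
    - [0,0,0.8,0]
    - [0,0,0.25,0]

```text
clock: 4.25
tcp_pos: [0.5068, -0.2631, 0.1011]
orientation: [-0.005, 0.773, 0.634, 0.001]
force: [0.5, 0.5, -0.0]
opening: -0.0
```

```bash
python3 - <<'E'
from h import *
p,M=pose(); print(p, 'out',-(p[:2]-C)@U,'x',(p[:2]-C)@[U[1],-U[0]]); snap('wrist','w3')
E
```

```text
[ 0.5067871  -0.26310034  0.10114064] out 0.09035312502454051 x -0.002558142748324159
```

View pics/w3.png

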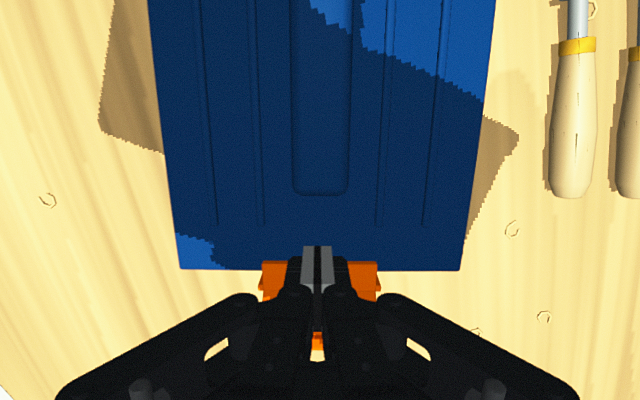

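The fingers are centred on the hook at (318,270), with no contact. Now I'll push tab b outward and down along its arc.

apply_moves:
  rows:
    - [-0.2,0,-0.4,0]
    - [-0.4,0,0,0]
    - [-0.4,0,0.05,0]
    - [-0.4,0,0.15,0]
    - [-0.4,0,0.2,0]
    - [-0.4,0,0.3,0]
    - [-0.35,0,0.35,0]
    - [-0.25,0,0.35,0]

```text
clock: 5.3
tcp_pos: [0.4963, -0.3229, 0.082]
orientation: [-0.003, 0.773, 0.634, 0.001]
force: [1.0, -0.4, -0.6]
opening: 0.002
```

```bash
python3 - <<'E'
from h import *
p,M=pose(); print(p, 'out',-(p[:2]-C)@U,'x',(p[:2]-C)@[U[1],-U[0]],manip.get_state()['force']); snap('wrist','w4');snap('scene','s4');crop('scene0',215,145,325,225,7);crop('s4',200,100,340,225,5)
E
```

```text
[ 0.496258   -0.32291014  0.08199064] out 0.15106663025644004 x -0.0011636323758341472 [ 0.98611391 -0.39528773 -0.64087655]
```

View pics/w4.png

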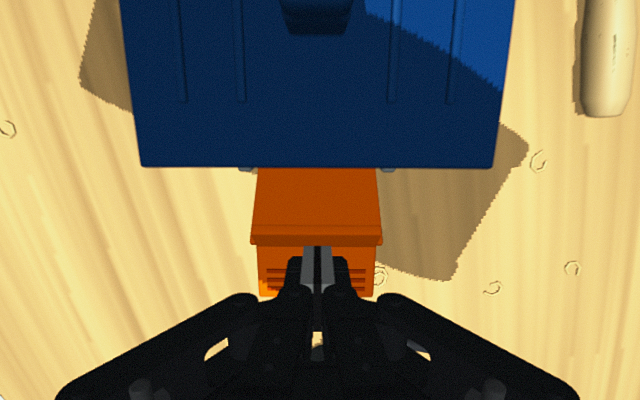

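View pics/s4_c200_100.png

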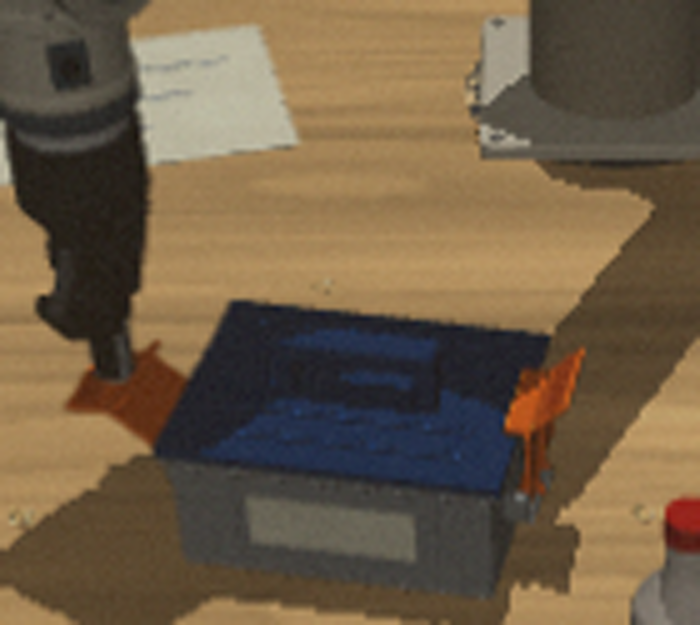

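Clip b has snapped over: its orange arm lies outward below the fingertips, (315,210) to (315,290) in the wrist view. I'll lift and cross to clip a, over the handle.

apply_moves:
  rows:
    - [0,0,-1,0]
    - [0,0,-1,0]
    - [0.2,0,-1,0]
    - [0.8,0,-1,0]
    - [1,0,-0.4,0]
    - [1,0,0,0]
    - [1,0,0,0]
    - [1,0,0,0]

```text
clock: 6.4
tcp_pos: [0.5175, -0.2197, 0.1778]
orientation: [-0.002, 0.773, 0.634, 0.002]
force: [0.6, -0.5, 0.1]
opening: 0.002
```

```bash
python3 - <<'E'
from h import *
p,M=pose(); print(p, 'out',(p[:2]-C)@U,'x',(p[:2]-C)@[U[1],-U[0]],manip.get_state()['force']); 
plan(np.r_[C+U*.09,p[2]],78.7,1,7);snap('wrist','w5')
E
```

```text
[ 0.5175381  -0.21970084  0.17778848] out -0.045688323169549905 x -0.0005195237532570354 [ 0.64821986 -0.53060411  0.12073593]
p [ 0.5175 -0.2197  0.1778] xang 78.73 d [0.0271 0.133  0.    ] rot -0.03
[0.97, 0.0, 0.01, np.float64(0.001)]
[0.97, 0.0, 0.01, 0]
[0.97, 0.0, 0.01, 0]
[0.97, 0.0, 0.01, 0]
[0.97, 0.0, 0.01, 0]
[0.97, 0.0, 0.01, 0]
[0.97, 0.0, 0.01, 0]
```

View pics/w5.png

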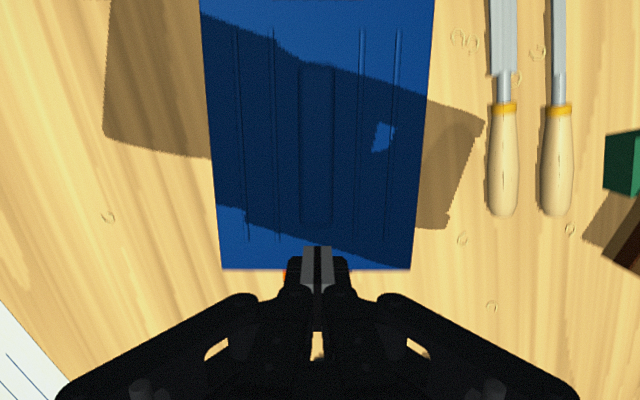

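The tote is still square beneath me and the chisels are well to the right. Before going down at clip a, I'll check the bottle's clearance.

```bash
python3 - <<'E'
from h import *
p=atz('top0',(313,166),.16); print(p); print(atz('scene0',(338,204),.165)); print('in tote frame: x',(p[:2]-C)@[U[1],-U[0]],'y',(p[:2]-C)@U)
E
```

```text
[0.72797373 0.00400794 0.16      ]
[0.73672644 0.00694212 0.165     ]
in tote frame: x 0.16200186960288374 y 0.21491783661741562
```

apply_moves:
  rows:
    - [0.95,0,0,0]
    - [0.95,0,0,0]
    - [0.95,0,0,0]
    - [0.95,0,0,0]
    - [0.95,0,0,0]
    - [0.95,0,0,0]
    - [0.6,0,0.1,0]
    - [0,0,0.4,0]

```text
clock: 7.45
tcp_pos: [0.5436, -0.0842, 0.1671]
orientation: [-0.004, 0.772, 0.636, 0.002]
force: [-0.2, -0.5, -0.0]
opening: -0.003
```

```bash
python3 - <<'E'
from h import *
p,M=pose(); print(p, 'out',(p[:2]-C)@U,'x',(p[:2]-C)@[U[1],-U[0]],manip.get_state()['force']); 
E
```

```text
[ 0.54359856 -0.08419687  0.16706193] out 0.09229530672345138 x -0.001515737412528735 [-0.18878941 -0.47301944 -0.02167775]
```

apply_moves:
  rows:
    - [-0.1,0,0.7,0]
    - [0,0,0.7,0]
    - [0,0,0.7,0]
    - [0,0,0.6,0]
    - [0,0,0,0]
    - [0.2,0,0,0]
    - [0.4,0,0,0]
    - [0.4,0,0,0]

```text
clock: 8.45
tcp_pos: [0.5461, -0.0669, 0.1079]
orientation: [-0.004, 0.773, 0.634, 0.001]
force: [0.2, 0.8, 0.5]
opening: 0.0
```

```bash
python3 - <<'E'
from h import *
p,M=pose(); print(p, 'out',(p[:2]-C)@U,'x',(p[:2]-C)@[U[1],-U[0]],manip.get_state()['force']); snap('wrist','w6')
E
```

```text
[ 0.54609715 -0.06690369  0.10794897] out 0.10974283942460382 x -0.002454108403655246 [0.15063452 0.78521505 0.49586546]
```

View pics/w6.png

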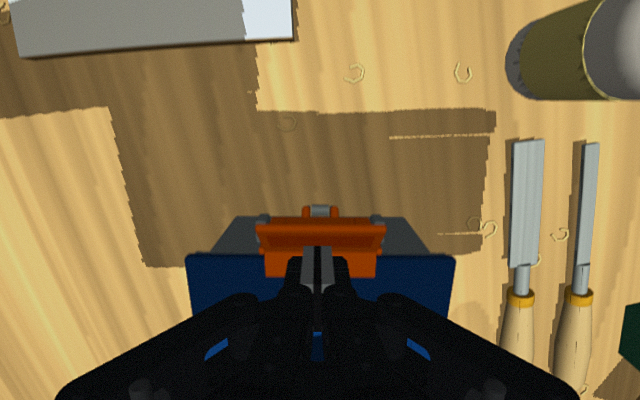

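The fingertip lies inside tab a at (317,255), almost touching. I'll push it along the arc.

apply_moves:
  rows:
    - [0.4,0,0.05,0]
    - [0.4,0,0.15,0]
    - [0.4,0,0.2,0]
    - [0.4,0,0.3,0]
    - [0.35,0,0.35,0]
    - [0.2,0,0.35,0]
    - [0,0,0,0]
    - [0,0,-1,0]

```text
clock: 9.5
tcp_pos: [0.5538, -0.02, 0.097]
orientation: [-0.006, 0.772, 0.635, -0.0]
force: [-0.2, -0.4, 0.4]
opening: -0.001
```

```bash
python3 - <<'E'
from h import *
p,M=pose(); print(p, 'out',(p[:2]-C)@U,'x',(p[:2]-C)@[U[1],-U[0]],manip.get_state()['force']); snap('wrist','w7');snap('scene','s7');crop('s7',200,100,340,225,5)
E
```

```text
[ 0.5538466  -0.02001619  0.0969877 ] out 0.15723988343009335 x -0.004042306737835686 [-0.1885955  -0.44643522  0.43905746]
```

View pics/w7.png

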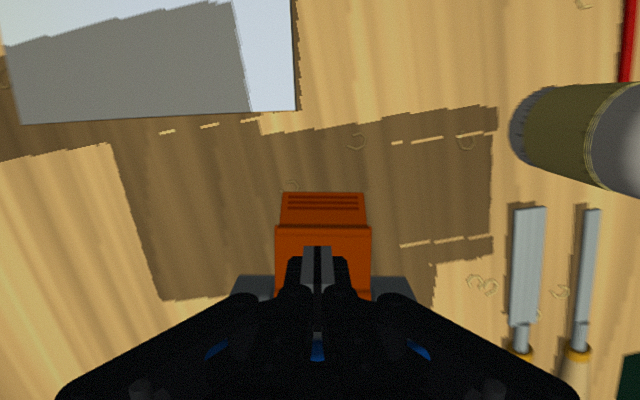

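View pics/s7_c200_100.png

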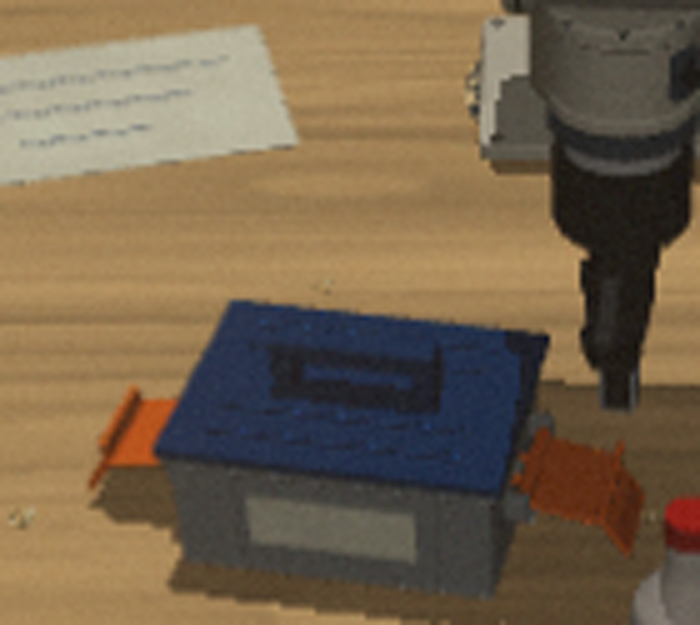

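Both clips now hang open: at (640,500) and (135,430) in the crop. Next I'll rise, open the jaws and go back above the handle.

apply_moves:
  rows:
    - [0,0,-1,0]
    - [0,0,-1,0]
    - [-0.3,0,-1,0]
    - [-0.9,0.04,-1,0]
    - [-1,0.04,-0.6,0]
    - [-1,0.04,0,0]
    - [-1,0.04,0,0]
    - [-1,0.04,0,0]
  jaw: 1

```text
clock: 10.6
tcp_pos: [0.5387, -0.1284, 0.1908]
orientation: [-0.004, 0.772, 0.635, 0.002]
force: [0.5, -0.2, 0.1]
opening: 1.0
```

```bash
python3 - <<'E'
from h import *
p,M=pose(); print(p, 'out',(p[:2]-C)@U,'x',(p[:2]-C)@[U[1],-U[0]],manip.get_state()['force']);plan(np.r_[C,.2],78.7,1,4)
snap('top','t8');crop('t8',310,180,420,260,7);snap('scene','s8');crop('s8',215,145,325,225,7)
E
```

```text
[ 0.53871049 -0.12835845  0.19076478] out 0.04803200895403045 x 0.0023442442682440005 [ 0.49504796 -0.18124606  0.11082879]
p [ 0.5387 -0.1284  0.1908] xang 78.85 d [-0.0117 -0.0466  0.0092] rot -0.15
[-0.6, -0.03, -0.12, np.float64(0.005)]
[-0.6, -0.03, -0.12, 0]
[-0.6, -0.03, -0.12, 0]
[-0.6, -0.03, -0.12, 0]
```

View pics/s8_c215_145.png

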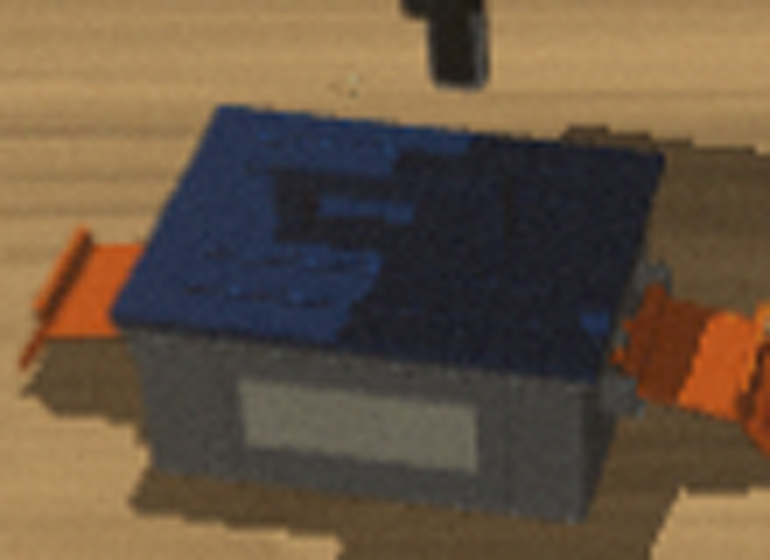

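The lid's corners are at the same pixels as before, so the tote has not moved. I'll centre over the handle and start down.

apply_moves:
  rows:
    - [-0.65,-0.03,0,0]
    - [-0.65,-0.03,0,0]
    - [-0.6,-0.02,0,0]
    - [-0.3,-0.02,0,0]
    - [0,0,0.4,0]
    - [0,0,0.5,0]
    - [0,0,0.5,0]
    - [0,0,0.4,0]

```text
clock: 11.7
tcp_pos: [0.5268, -0.1735, 0.1512]
orientation: [-0.004, 0.773, 0.635, 0.002]
force: [0.3, 0.9, -0.7]
opening: 1.001
```

```bash
python3 - <<'E'
from h import *
p,M=pose(); print(p, 'out',(p[:2]-C)@U,'x',(p[:2]-C)@[U[1],-U[0]],manip.get_state()['force']);plan(np.r_[C,.1],78.7,1,4)
snap('wrist','w9')
def tote(x,o,z): X=np.array([U[1],-U[0]]); return np.r_[C+X*x+U*o,z]
im=cv2.imread('pics/w9.png')
for q in [tote(x,o,.128) for x in(-.011,.011) for o in(-.05,.05)]+[tote(x,.102,.092) for x in(-.077,.077)]:
    u=proj('w9',q)[0]; cv2.circle(im,(int(u[0]),int(u[1])),2,(0,255,0),-1)
cv2.imwrite('pics/w9o.png',im)
E
```

```text
[ 0.52683146 -0.17353788  0.15122052] out 0.0014007472465736733 x -0.0004517661843596542 [ 0.31767957  0.8804078  -0.67060069]
p [ 0.5268 -0.1735  0.1512] xang 78.78 d [ 0.0002 -0.0015 -0.0512] rot -0.08
[-0.02, 0.01, 0.64, np.float64(0.003)]
[-0.02, 0.01, 0.64, 0]
[-0.02, 0.01, 0.64, 0]
[-0.02, 0.01, 0.64, 0]
```

View pics/w9o.png

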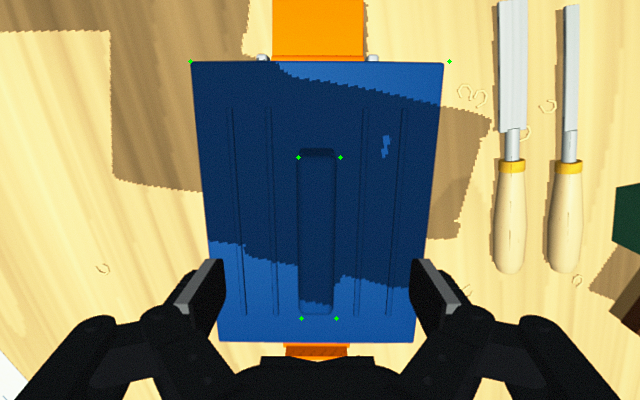

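The handle, about (298–337, 150–312), lies between the open pads with perhaps 1 mm of side offset. I'll go down around it.

apply_moves:
  rows:
    - [0,-0.04,0.5,0]
    - [0,0,0.5,0]
    - [0,0,0.5,0]
    - [0,0,0.4,0]
    - [0,0,0.2,0]
    - [0,0,0.1,0]
    - [0,0,0,0]
    - [0,0,0,0]

```text
clock: 12.75
tcp_pos: [0.5255, -0.1726, 0.1031]
orientation: [-0.005, 0.773, 0.635, 0.001]
force: [-0.3, 0.2, 0.6]
opening: 0.999
```

```bash
python3 - <<'E'
from h import *
p,M=pose(); print(p, 'out',(p[:2]-C)@U,'x',(p[:2]-C)@[U[1],-U[0]],manip.get_state()['force'])
snap('wrist','w10')
E
```

```text
[ 0.52552565 -0.1726157   0.10305328] out 0.0020491823734254183 x -0.0019129656138518797 [-0.25343781  0.18240509  0.57523531]
```

View pics/w10.png

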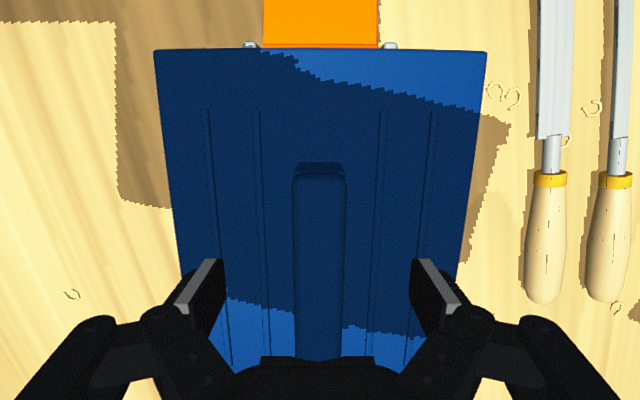

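The handle (295–345) is centred between the pads to about 1 mm. I'll close now.

apply_moves:
  rows:
    - [0,0,0.15,0]
    - [0,0,0,0]
    - [0,0,0,0]
    - [0,0,0,0]
    - [0,0,0,0]
    - [0,0,0,0]
    - [0,0,0,0]
    - [0,0,0,0]
  jaw: -1

```text
clock: 13.8
tcp_pos: [0.526, -0.1728, 0.1005]
orientation: [-0.004, 0.773, 0.635, 0.002]
force: [1.0, 0.1, -0.4]
opening: 0.244
```

```bash
python3 - <<'E'
from h import *
p,M=pose(); print(p, 'out',(p[:2]-C)@U,'x',(p[:2]-C)@[U[1],-U[0]],manip.get_state()['force'],manip.get_state()['opening']*85)
E
```

```text
[ 0.52604733 -0.17278288  0.10048417] out 0.0019874666289174873 x -0.0013686347046309164 [ 0.95671142  0.05791968 -0.43809702] 20.70326329246091
```

It grips at 21 mm, which is the bar's width. I'll lift straight up, gently at first.

apply_moves:
  rows:
    - [0,0,-0.15,0]
    - [0,0,-0.2,0]
    - [0,0,-0.3,0]
    - [0,0,-0.4,0]
    - [0,0,-0.6,0]
    - [0,0,-0.7,0]
    - [0,0,-0.7,0]
    - [0,0,-0.5,0]

```text
clock: 14.8
tcp_pos: [0.5252, -0.1731, 0.1757]
orientation: [-0.005, 0.773, 0.635, 0.001]
force: [-0.0, -0.5, -3.4]
opening: 0.243
```

```bash
python3 - <<'E'
from h import *
print(manip.get_state()['force'],manip.get_state()['opening']*85)
B=np.array([.475,.1965]); p,M=pose()
# lid centre in tool
X=np.array([U[1],-U[0]]); print((C-np.array([.52605,-.17278]))@U)
plan(np.r_[B+.002*U,p[2]],81.2,2,20)
snap('scene','s11');snap('wrist','w11')
E
```

```text
[-0.02593196 -0.532209   -3.37494398] 20.697377200107063
-0.0019908157049430874
p [ 0.5252 -0.1731  0.1757] xang 78.79 d [-0.0498  0.3715  0.    ] rot 2.41
[0.89, -0.3, 0.01, np.float64(-0.04)]
[0.89, -0.28, 0.01, np.float64(-0.04)]
[0.9, -0.27, 0.01, 0]
[0.9, -0.27, 0.01, 0]
[0.9, -0.27, 0.01, 0]
[0.9, -0.27, 0.01, 0]
[0.9, -0.27, 0.01, 0]
[0.9, -0.27, 0.01, 0]
[0.9, -0.27, 0.01, 0]
[0.9, -0.27, 0.01, 0]
[0.9, -0.27, 0.01, 0]
[0.9, -0.27, 0.01, 0]
[0.9, -0.27, 0.01, 0]
[0.9, -0.27, 0.01, 0]
[0.9, -0.27, 0.01, 0]
[0.9, -0.27, 0.01, 0]
[0.9, -0.27, 0.01, 0]
[0.9, -0.27, 0.01, 0]
[0.9, -0.27, 0.01, 0]
[0.9, -0.27, 0.01, 0]
```

View pics/s11.png

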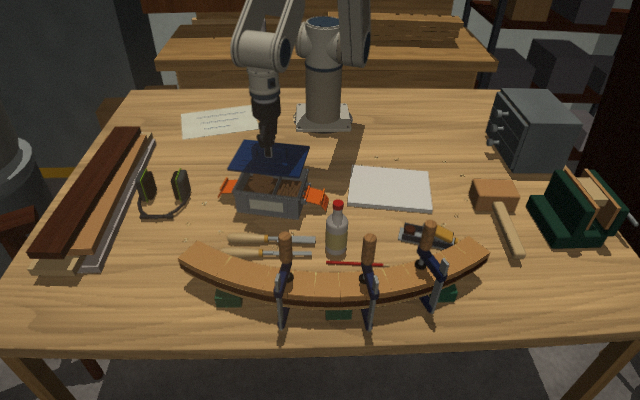

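View pics/w11.png

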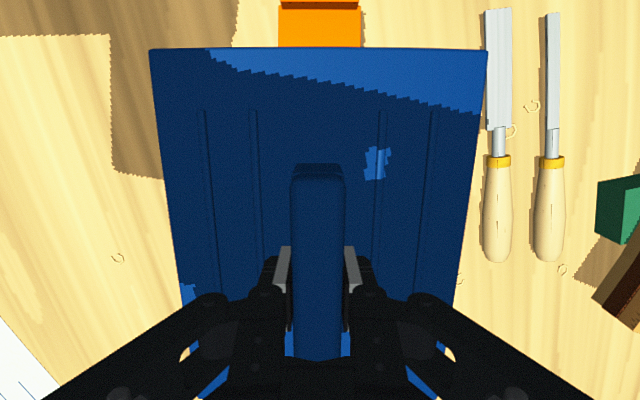

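The lid is off and level in the jaws, the tote has not moved, and I read about 3 N of weight. I'll carry it to the board.

apply_moves:
  rows:
    - [0.3,-0.1,0,-0.04]
    - [0.6,-0.18,0,-0.04]
    - [0.9,-0.27,0,0]
    - [0.9,-0.27,0,0]
    - [0.9,-0.27,0,0]
    - [0.9,-0.27,0,0]
    - [0.9,-0.27,0,0]
    - [0.9,-0.27,0,0]

```text
clock: 15.9
tcp_pos: [0.5048, -0.0329, 0.1759]
orientation: [-0.006, 0.758, 0.652, 0.001]
force: [0.7, 0.1, -3.8]
opening: 0.25
```

apply_moves:
  rows:
    - [0.9,-0.27,0,0]
    - [0.9,-0.27,0,0]
    - [0.9,-0.27,0,0]
    - [0.9,-0.27,0,0]
    - [0.9,-0.27,0,0]
    - [0.9,-0.27,0,0]
    - [0.7,-0.2,0,0]
    - [0.5,-0.15,0,0]

```text
clock: 16.9
tcp_pos: [0.4824, 0.1151, 0.1782]
orientation: [-0.006, 0.757, 0.653, 0.001]
force: [0.0, -0.5, -3.2]
opening: 0.248
```

```bash
python3 - <<'E'
from h import *
B=np.array([.475,.1965])
b=np.radians(81.2);ub=np.array([np.cos(b),np.sin(b)])
plan(np.r_[B+.002*ub,.1],81.2,2,8); print(manip.get_state()['force'],manip.get_state()['opening'])
E
```

```text
p [0.4824 0.1151 0.1782] xang 81.59 d [-0.0071  0.0834 -0.0782] rot -0.39
[0.5, -0.12, 0.49, np.float64(0.007)]
[0.5, -0.12, 0.49, np.float64(0.007)]
[0.5, -0.12, 0.49, 0]
[0.5, -0.12, 0.49, 0]
[0.5, -0.12, 0.49, 0]
[0.5, -0.12, 0.49, 0]
[0.5, -0.12, 0.49, 0]
[0.5, -0.12, 0.49, 0]
[ 0.02080265 -0.50315119 -3.229728  ] 0.24756109588772612
```

apply_moves:
  rows:
    - [0.65,-0.15,0,0.01]
    - [0.65,-0.15,0,0]
    - [0.65,-0.15,0,0]
    - [0.65,-0.15,0,0]
    - [0.65,-0.15,0,0]
    - [0.4,-0.1,0.1,0]
    - [0.15,-0.03,0.4,0]
    - [0,0,0.6,0]

```text
clock: 17.9
tcp_pos: [0.4766, 0.1991, 0.1565]
orientation: [-0.005, 0.759, 0.652, 0.002]
force: [-0.1, -0.4, -2.8]
opening: 0.248
```

```bash
python3 - <<'E'
from h import *
B=np.array([.475,.1965])
b=np.radians(81.2);ub=np.array([np.cos(b),np.sin(b)])
plan(np.r_[B+.002*ub,.06],81.2,1,1); print(manip.get_state()['force'],manip.get_state()['opening'])
snap('wrist','w12');snap('top','t12');crop('t12',200,180,330,290,6)
E
```

```text
p [0.4766 0.1991 0.1565] xang 81.31 d [-0.0013 -0.0007 -0.0965] rot -0.11
[-0.09, -0.03, 4.82, np.float64(0.004)]
[-0.06603723 -0.37892799 -2.76818362] 0.24771061710486053
```

View pics/w12.png

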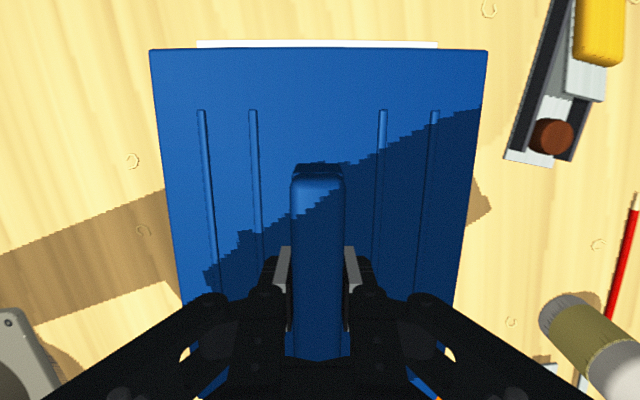

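View pics/t12_c200_180.png

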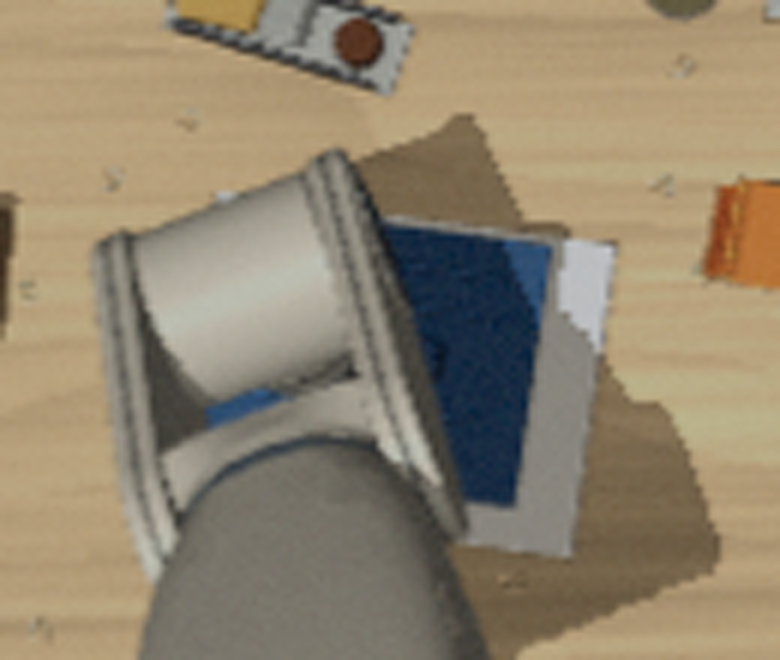

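The board's far edge (197–437) and the lid (150–488) share a centre near column 318. I'll lower the lid.

apply_moves:
  rows:
    - [-0.05,-0.02,0.6,0]
    - [0,0,0.6,0]
    - [0,0,0.6,0]
    - [0,0,0.6,0]
    - [0,0,0.6,0]
    - [0,0,0.6,0]
    - [0,0,0.5,0]
    - [0,0,0.3,0]

```text
clock: 19.0
tcp_pos: [0.4743, 0.1974, 0.0606]
orientation: [-0.006, 0.759, 0.651, 0.0]
force: [0.3, -0.1, -3.8]
opening: 0.247
```

```bash
python3 - <<'E'
from h import *
B=np.array([.475,.1965])
b=np.radians(81.2);ub=np.array([np.cos(b),np.sin(b)])
plan(np.r_[B+.002*ub,.0425],81.2,1,1); print(manip.get_state()['force'],manip.get_state()['opening'])
snap('wrist','w13');snap('scene','s13');crop('s13',320,120,450,225,6)
E
```

```text
p [0.4743 0.1974 0.0606] xang 81.21 d [ 0.001   0.0011 -0.0181] rot -0.01
[0.05, 0.05, 0.91, np.float64(0.0)]
[ 0.31345143 -0.08573889 -3.79861272] 0.24724650113351906
```

View pics/s13_c320_120.png

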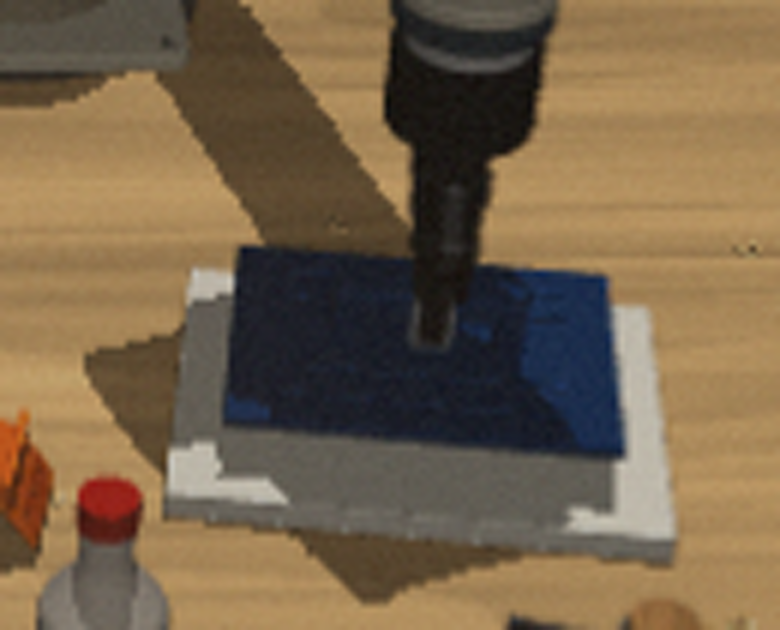

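apply_moves:
  rows:
    - [0.05,0.05,0.2,0]
    - [0,0,0.2,0]
    - [0,0,0.15,0]
    - [0,0,0.1,0]
    - [0,0,0.05,0]
    - [0,0,0.05,0]
    - [0,0,0,0]
    - [0,0,0,0]

```text
clock: 20.1
tcp_pos: [0.4761, 0.1987, 0.0458]
orientation: [-0.006, 0.759, 0.651, 0.001]
force: [-0.4, 0.5, -2.8]
opening: 0.243
```

apply_moves:
  rows:
    - [0,0,0.05,0]
    - [0,0,0.05,0]
    - [0,0,0.03,0]
    - [0,0,0,0]
    - [0,0,0,0]
    - [0,0,0,0]
    - [0,0,0,0]
    - [0,0,0,0]

```text
clock: 21.1
tcp_pos: [0.4763, 0.1988, 0.0432]
orientation: [-0.006, 0.759, 0.651, 0.001]
force: [0.2, 0.2, -3.8]
opening: 0.245
```

apply_moves:
  rows:
    - [0,0,0.04,0]
    - [0,0,0.04,0]
    - [0,0,0,0]
    - [0,0,0,0]
    - [0,0,0,0]
    - [0,0,0,0]
    - [0,0,0,0]
    - [0,0,0,0]

```text
clock: 22.1
tcp_pos: [0.4763, 0.1989, 0.0426]
orientation: [-0.006, 0.759, 0.651, 0.001]
force: [-0.2, -0.6, -1.1]
opening: 0.246
```

apply_moves:
  rows:
    - [0,0,0.04,0]
    - [0,0,0.04,0]
    - [0,0,0,0]
    - [0,0,0,0]
    - [0,0,0,0]
    - [0,0,0,0]
    - [0,0,0,0]
    - [0,0,0,0]

```text
clock: 23.1
tcp_pos: [0.4763, 0.199, 0.0425]
orientation: [-0.006, 0.759, 0.651, 0.001]
force: [-1.0, 0.1, 0.9]
opening: 0.245
```

```bash
python3 - <<'E'
from h import *
snap('scene','s14');crop('s14',320,120,450,225,6)
E
```

```text
(no output)
```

View pics/s14_c320_120.png

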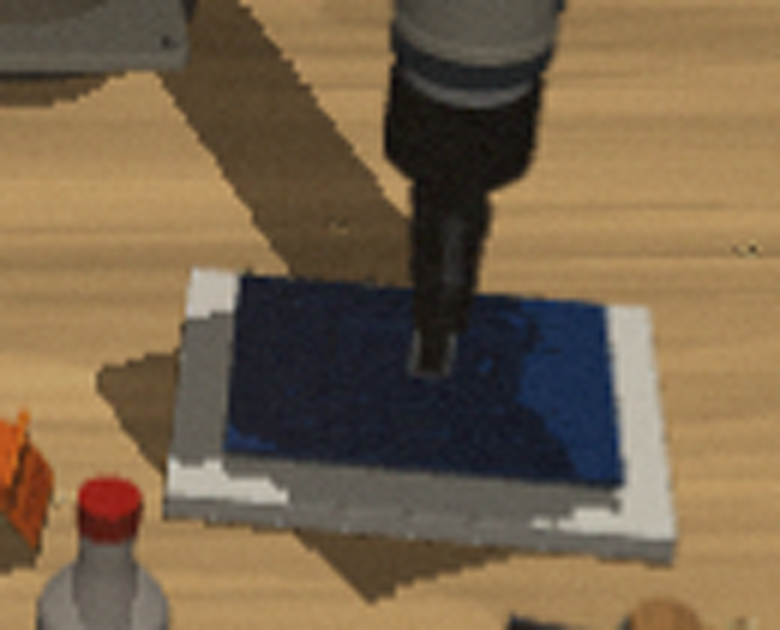

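The board now carries the lid: the vertical force has gone from −3.4 to +0.9 N. I'll open the jaws and rise.

apply_moves:
  rows:
    - [0,0,0,0]
    - [0,0,0,0]
    - [0,0,0,0]
    - [0,0,0,0]
    - [0,0,0,0]
    - [0,0,0,0]
    - [0,0,0,0]
    - [0,0,0,0]
  jaw: 1

```text
clock: 24.15
tcp_pos: [0.4771, 0.1992, 0.0427]
orientation: [-0.005, 0.759, 0.651, 0.002]
force: [0.3, 0.2, 0.0]
opening: 1.003
```

apply_moves:
  rows:
    - [0,0,-0.2,0]
    - [0,0,-0.4,0]
    - [0,0,-0.7,0]
    - [0,0,-1,0]
    - [0,0,-1,0]
    - [0,0,-1,0]
    - [0,0,-1,0]
    - [0,0,-1,0]

```text
clock: 25.15
tcp_pos: [0.4773, 0.1976, 0.1772]
orientation: [-0.005, 0.759, 0.651, 0.003]
force: [0.6, -0.3, 0.4]
opening: 0.998
```

apply_moves:
  rows:
    - [-0.7,0.4,-0.7,0]
    - [-0.8,0.4,-0.2,0]
    - [-1,0.4,0,0]
    - [-1,0.4,0,0]
    - [-1,0.4,0,0]
    - [-1,0.4,0,0]
    - [-1,0.4,0,0]
    - [-0.5,0,0,0]

```text
clock: 26.15
tcp_pos: [0.5125, 0.0381, 0.1951]
orientation: [-0.005, 0.76, 0.65, 0.003]
force: [0.1, 0.1, -0.3]
opening: 1.0
```

```bash
python3 - <<'E'
from h import *
snap('scene','s15');snap('top','t15');crop('s15',200,120,450,270,3)
E
```

```text
(no output)
```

View pics/s15_c200_120.png

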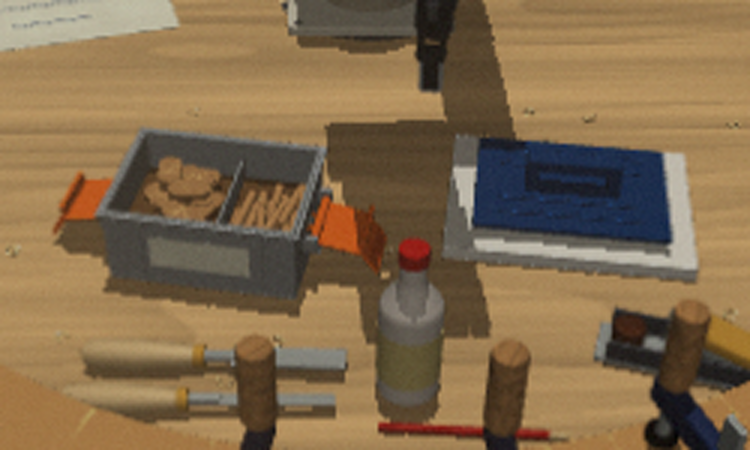

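View pics/t15.png

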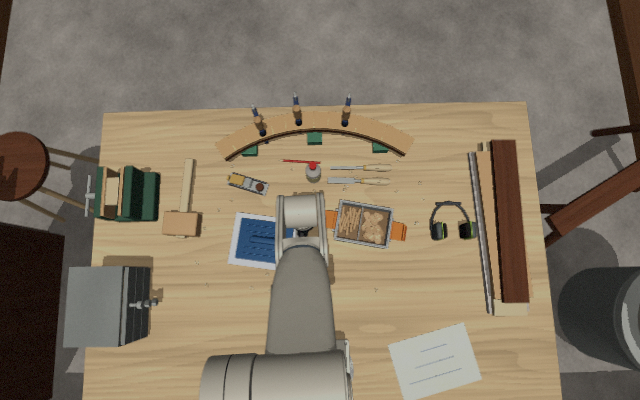

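apply_moves:
  rows:
    - [0,0,0,0]
    - [0,0,0,0]
    - [0,0,0,0]
    - [0,0,0,0]
    - [0,0,0,0]
    - [0,0,0,0]
    - [0,0,0,0]
    - [0,0,0,0]

```text
clock: 27.25
tcp_pos: [0.5114, 0.0405, 0.1951]
orientation: [-0.005, 0.759, 0.651, 0.003]
force: [-0.4, -0.4, 0.2]
opening: 1.0
```

```bash
python3 - <<'E'
from h import *
c=np.array([atz('s15',(200+x/3,120+y/3),.034) for x,y in((478,140),(668,155),(670,240),(474,227))]);print(c.round(4),c.mean(0))
p=c.mean(0)[:2]-[.475,.1965];print('offset',p)
y=(c[1]+c[2]-c[0]-c[3])/2;print('yaw',np.degrees(np.arctan2(-y[0],y[1])),np.linalg.norm(y))
print(np.abs(manip.get_state()['joint_velocities']).max(), manip.job_done())
E
```

```text
[[0.3949 0.1063 0.034 ]
 [0.4255 0.3139 0.034 ]
 [0.5705 0.2831 0.034 ]
 [0.5464 0.086  0.034 ]] [0.48430552 0.19731891 0.034     ]
offset [0.00930552 0.00081891]
yaw -7.685343118295805 0.20417305838883953
the job is handed in; nothing more can be done
0.0016862437321795512 None
```

The tote is open and the lid is lying flat and right way up on the white board. I handed the job in at about 27 s, inside the 53 s limit.

- **Clips:** I pushed both over with the closed fingertips, and the pictures showed each one hanging open before I touched the lid.
- **Lid:** I lifted it straight up by its handle and lowered it until the board carried its weight. The vertical force went from −3.4 N to +0.9 N, then I let go and backed away clear of everything.
- **Last checks:** The final pictures show the clips still open, the tote and tools looking undisturbed, and the robot touching nothing.
- **Disagreement:** The last rough reading, from one scene view only, puts the lid's centre about 9 mm off the board's middle in x and 1 mm in y. The arm's pose at release put it about 1–2 mm off. By both, the whole lid lies on the board.

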